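Clear the inspection slide and index the phone board under the microscope

TASK

Two balls of crumpled backing paper lie between the rails of the microscope's inspection slide, in the way of its carriage. Drop both in the tall scrap bin, then take the carriage by its knob and slide it under the microscope until its spring ball clicks into the notch in the rail, without running on past the notch, and finish still firmly gripping the knob there, holding it steady for the picture. Leave the phone, the screwdriver and the jar alone.

Things in the scene. Friction and masses are not known exactly. Their poses are not given: they have to be found in the camera images.
- slide_bed: Fixed microscope slide: grey bed plate 180 (its x) x 440 mm (its y), 12 mm thick; two steel rails along y at x = -70 and +70 mm, 12 mm wide, tops 26 mm above the work surface. Origin: centre of the underside, on the work surface. +y is the way the carriage travels to the microscope; -x faces the robot. Low end stops (34 mm high) at y = -212 and +212 mm.
- scope_lens (a point): Foot of the digital microscope's upright white camera tube (19 mm radius, collar 25 mm), 165 mm above the work surface at bed x = 25, y = 135 mm; the tube rises to 330 mm. Its post (9 mm radius, 340 mm high) stands at bed x = 135, y = 190 mm, with focus block and arm between them, 225 to 285 mm up. An obstacle to the gripper. Axes as the bed's.
- notch (a point): The V-notch (10 mm wide, 5 mm deep) cut across the top of the far rail, at bed x = 70, y = 135, z = 26 mm. Its y axis runs along the rail, the same as the bed's.
- carriage (a joint): Carriage position along the rails in m: 0 at the loading end (carriage centre at bed y = -165 mm), growing along the bed's +y. The ball sits in the notch at 0.300; end stop at 0.330. Slides with 2 to 3 N of drag. Within 5 mm of the notch the sprung ball drops in and draws the carriage to the centre with 5 to 8 N; pushing it out again takes as much, plus the drag.
- board (a point): Centre of the phone board clamped in two jaws on the carriage, 54 mm above the work surface, 7.5 mm to the bed's +x of the carriage centre. The carriage: aluminium plate 160 (x) x 80 mm (y), underside 32 mm and top 42 mm above the work surface, 0.6 kg. Jaws 56 mm high, from bed x = -37 to +52 mm.
- plunger_ball (a point): Foot of the 8 mm spring ball under the carriage, which rides on the far rail: at carriage centre, bed x = 70 mm, 26 mm above the work surface (fixed to the carriage; it does not sink with the ball). Above it a brass plunger body rises to 61 mm, its pin to 66 mm.
- knob: The carriage's finger knob: upright dark knurled steel cylinder, 20 mm diameter, 30 mm tall, on a tab 36 mm wide at the robot's side of the carriage. Origin: centre of its foot, 42 mm above the work surface, at bed x = -115 mm and bed y = carriage value - 0.165 m. Axes parallel to the bed's. 60 mm or more free on all sides above the carriage top.
- paper_a: Crumpled ball of backing paper, stiff, about 34 mm across and 32 mm tall, 12 g, lying on the bed plate between the rails. Origin at the centre of its underside.
- paper_b: Smaller crumpled ball of backing paper, stiff, about 30 mm across and 28 mm tall, 12 g, lying on the bed plate between the rails, nearer the microscope. Origin at the centre of its underside.
- scrap_bin: Grey open bin, 130 by 130 mm, 100 mm tall, walls 4 mm, undivided, fixed. Origin at the centre of its underside, on the work surface. It stands at one end of the slide, left or right.
- parts_tray: Shallow grey divided tray of screws, 130 by 130 mm, 32 mm tall, fixed, at the other end of the slide. Not the bin. Origin at the centre of its underside.
- phone: A loose dark phone, 148 by 72 by 8 mm, lying flat between robot and slide. Origin at the centre of its underside. Leave it.
- screwdriver: A loose black-handled screwdriver 150 mm long lying beyond the slide, handle 26 mm thick. Origin below its middle. Leave it.
- flux_jar: A small loose jar 44 mm in diameter and 45 mm tall, off the right-hand end of the slide. Origin at the centre of its underside. Leave it.
Not all that is in view belongs to the job. There is more than one size of the scrap_bin; the job needs the smallest.

How it is judged:
By the outcome, as a careful person would: the job done as asked, in the order asked, and still so for the second after the job is handed in, while the arm keeps its last pose, push and grip.
It also fails if it takes over 69 s, if anything falls off the work surface, if the arm or the gripper's body presses on something with over 40 N, if the wrist force passes 120 N, or if a joint passes its speed limit or range.

ROBOT

A 6-joint arm with a two-finger parallel gripper is mounted at the origin on the work surface. World frame = base frame: x ahead of the robot, y to its left, z up, the work surface at z = 0. Lengths are in m, angles in rad, forces in N, time in s.
With the tool pointing down it reaches from about 0.375 to 0.925 m from the base axis. Payload 5.7 kg.
Tool frame: the origin (TCP) lies midway between the tips of the shut fingers; the grasp point (between the pads) lies 19 mm behind it (robot.pinch_z is the z of the grasp point in the tool frame, in m); z points along the fingers, y is the line along which they close (so a half turn about z gives the same grasp; the last joint's range is limited). The gripper opens to 85 mm and grips with 20 to 120 N. Pads are 22 mm wide; open, the fingers measure 114 mm over their backs; the gripper's body (76 mm by 85 mm) begins 54 mm behind the grasp point. The pads swing forward as they close: fully open they stand 13 mm farther back than shut.
Start: joints at [0.995, 0.359, 1.51, -0, 1.272, -0.115], TCP at [0.267, 0.537, 0.231] pointing down, gripper open.
Joint ranges: [-2.97, 2.97], [-1.01, 2.36], [0.21, 2.38], [-0.96, 4.11], [0.2, 2.71], [-2.98, 2.98]. Speed limits (rad/s): [2.39, 2.39, 3.14, 3.14, 3.14, 3.14].

INTERFACE

Orientations are given as a unit quaternion [x, y, z, w].
In Python, from station import robot gives the robot as it stands.
- The arm moves only by the shell command python3 -m crank 'ROWS'. ROWS is a JSON list of rows, 1 to 5 of them, each an object with the fields r (a list: a rotation vector rx, ry, rz in parts of the range, where 1.0 means 4 rad), trans (a list: dx, dy, dz in shares of 0.4 m (1.0 is 0.4 m)), jaw (the opening from 0.0 (shut) to 1.0 (fully open)); a field left out counts as zero (the opening has to be given); each row shifts and turns the commanded pose from where the row before left it, along the tool's axes as they then stand; what a row does not reach is not made up. A row lasts 1/10 s, in which the tool goes at most 0.05 m and 0.15 rad, less where a joint would pass 70% of its speed; a pose out of reach is approached as far as the arm can. The fingers move at their own pace and stop on an object; the grip force is fixed at half the most. Time passes only in rows, so rows that do not move let the fingers close. It prints the time, the measured TCP pose, the force, the opening and the grip force at its end. Input that does not fit is refused with a message, and nothing moves.
- robot.get_state(): the state, without advancing time (a new reading comes with each control period).
- robot.grab_frame(name): name is "side" or "top"; returns a dict with "color" (420x560x3 uint8, red, green, blue), "fx", "fy", "cx", "cy" (pixels), "cam_to_world" (4x4, takes a point from camera to world coordinates). Camera axes: x right, y down, z forward; pixel columns grow to the right and rows downward; lengths in m; the calibration is good to about 2 mm. A picture is of the moment at which its call begins. There is no depth.
- robot.sign_off(): hands the job in; it is judged then, once.
The state is a dict: "time": time; "q": joint angles; "joint_velocities": joint speeds; "effort": joint torques, N m; "tcp_pos": TCP position; "orientation": TCP orientation; "wrist_force": force on the tool from outside, world axes, zero at the start; "torque": the same for the moment, N m; "gripper_width": opening from 0.0 (shut) to 1.0 (fully open); "gripper_force": force on a finger pad.
Only numpy, scipy, OpenCV 4.12 (cv2) and the standard library are available. Lean on these libraries where they do the work, as an engineer would, in place of code of your own. Each camera call takes 0.05 s, during which the arm holds its last target. There are 200 camera calls.

## Working session

There is one attempt and no reset: what is moved stays moved. The work goes in short steps, Python scripts to look and compute and a shell command to move; the robot and the scene stay as the last step left them, time stands still between calls to the robot, and variables do not carry over. Pictures are saved under pics/ and viewed, at most 10 in all, crops included, and the job is handed in when it is done.

```bash
ls; mkdir -p pics
python3 - <<'E'
from station import robot
import cv2,numpy as np
s=robot.get_state();print(s)
for n in("side","top"):
    f=robot.grab_frame(n);cv2.imwrite(f"pics/{n}0.png",f["color"][:,:,::-1]);print(n,f["fx"],f["fy"],f["cx"],f["cy"]);print(np.round(f["cam_to_world"],4))
E
```

```text
pics
{'time': 0.0, 'q': array([ 9.94906300e-01,  3.59507660e-01,  1.51144059e+00,  1.54609979e-05,
        1.27250533e+00, -1.15104790e-01]), 'joint_velocities': array([ 0.0002474 ,  0.00241137, -0.00068116,  0.00161317, -0.00049984,
       -0.00105116]), 'effort': array([-8.33512167e-04, -5.27612257e+01, -2.78617644e+01, -2.24600913e-04,
        1.32359471e-02, -2.21142324e-05]), 'tcp_pos': array([0.26641975, 0.53684138, 0.23044891]), 'orientation': array([ 2.28361905e-01,  9.73575870e-01, -8.72975431e-04, -3.22064731e-04]), 'wrist_force': array([ 0.07213636,  0.15739433, -0.33617249]), 'torque': array([-0.01583324,  0.02155059,  0.0185397 ]), 'gripper_force': 0.0, 'gripper_width': 1.0015539565350828}
side 533.8458669132839 533.8458669132839 277.6004256751599 211.97591638124166
[[ 0.7501 -0.4648  0.4704 -0.1466]
 [-0.6612 -0.5376  0.5233 -0.6377]
 [ 0.0096 -0.7035 -0.7106  1.1411]
 [ 0.      0.      0.      1.    ]]
top 467.570504997746 467.570504997746 284.8565693135807 209.08895666996793
[[-0.0188 -0.9971  0.0732  0.4365]
 [-0.9998  0.018  -0.0121  0.1355]
 [ 0.0108 -0.0734 -0.9972  1.5222]
 [ 0.      0.      0.      1.    ]]
```

View pics/side0.png

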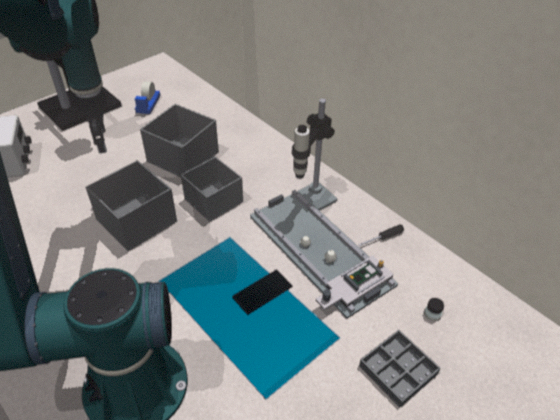

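View pics/top0.png

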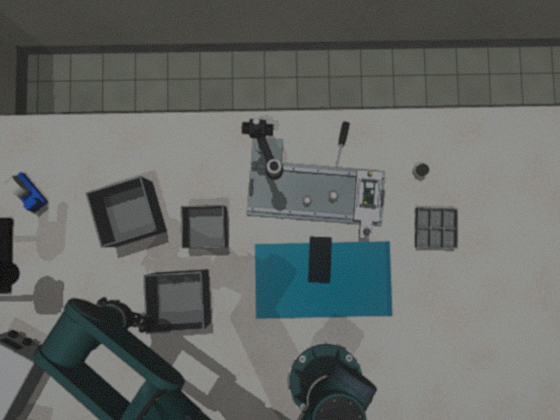

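The side view shows the slide, with papers at (305,242) and (330,256), the knob at about (324,296) and the screwdriver at (385,238). In the top view the papers are at (307,201) and (333,197) and the knob at (366,232).

There are three bin candidates in the top view: (126,211), (205,228) and (178,300). The one at (205,228) is the smallest and stands at the slide's left end, so it fits. I'll confirm it in one enlarged crop.

```bash
cat > h.py <<'E'
import numpy as np,cv2
from station import robot
def ray(f,u,v):
    T=f["cam_to_world"];d=T[:3,:3]@np.array([(u-f["cx"])/f["fx"],(v-f["cy"])/f["fy"],1.]);return T[:3,3],d/np.linalg.norm(d)
def plane(f,u,v,z):
    o,d=ray(f,u,v);return o+d*(z-o[2])/d[2]
def two(f,p,g,q):
    o,d=ray(f,*p);a,b=ray(g,*q);s,t=np.linalg.lstsq(np.c_[d,-b],a-o,rcond=None)[0]
    return (o+s*d+a+t*b)/2,np.linalg.norm(o+s*d-a-t*b)
def proj(f,P):
    c=np.linalg.inv(f["cam_to_world"])@np.r_[P,1];return np.array([f["fx"]*c[0]/c[2]+f["cx"],f["fy"]*c[1]/c[2]+f["cy"]])
E
python3 - <<'E'
import cv2,numpy as np
t=cv2.imread("pics/top0.png");s=cv2.imread("pics/side0.png")
cv2.imwrite("pics/ctop.png",cv2.resize(t[150:260,80:400],None,fx=2.5,fy=2.5,interpolation=cv2.INTER_CUBIC))
cv2.imwrite("pics/cside.png",cv2.resize(s[170:330,230:430],None,fx=3.7,fy=3.7,interpolation=cv2.INTER_CUBIC))
E
```

```text
(no output)
```

View pics/ctop.png

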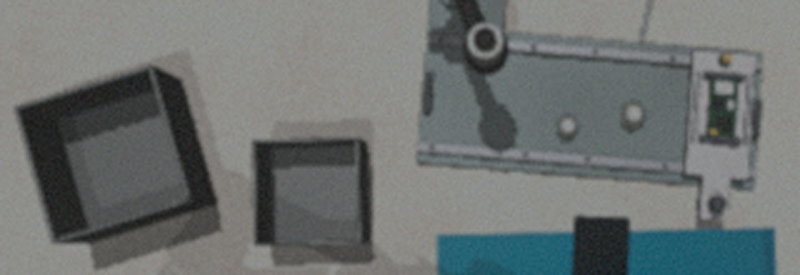

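View pics/cside.png

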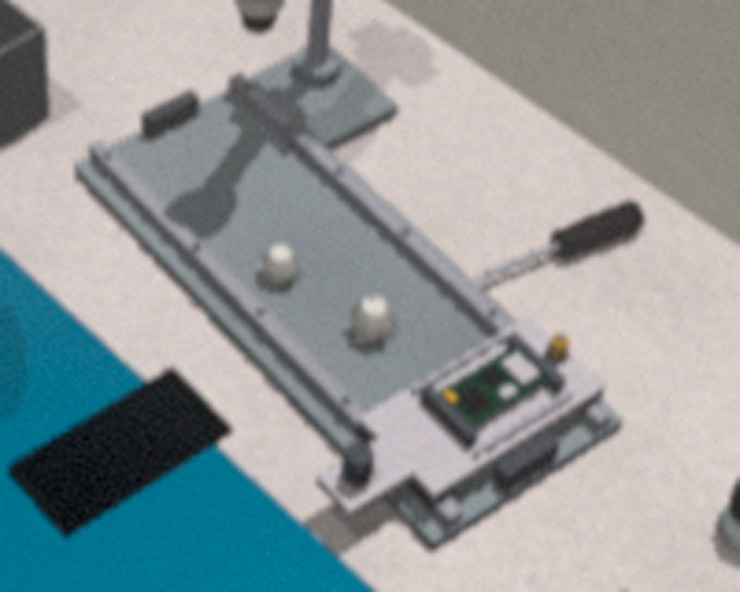

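The crops confirm that the small bin at top-view (205,228) is the smallest and stands at the slide's left end. The papers show clearly in both views, at crop positions (567,126) and (633,116) from above and (280,265) and (371,320) from the side. The knob's top is at (717,203) from above and (359,448) from the side.

Run:
```python
from h import *
F={n:robot.grab_frame(n) for n in("side","top")}
def blob(n,c,r=14):
    im=F[n]["color"].astype(int);x,y=c
    sub=im[y-r:y+r+1,x-r:x+r+1].min(2);g=sub-np.median(sub)
    m=(g>22).astype(np.uint8);k,l,st,ce=cv2.connectedComponentsWithStats(m)
    i=1+np.argmin(np.linalg.norm(ce[1:]-r,axis=1));return ce[i]+[x-r,y-r],st[i]
pp={}
for nm,ct,cs in(("b",(307,201),(305,242)),("a",(333,196),(330,256))):
    t,st=blob("top",ct);s,ss=blob("side",cs);print(nm,t,st,s,ss,two(F["top"],t,F["side"],s))
T,S=F["top"],F["side"]
ct=lambda x,y:(x/2.5+80-.3,y/2.5+150-.3); cs=lambda x,y:(x/3.7+230-.36,y/3.7+170-.36)
print("knobtop",two(T,ct(717,203),S,cs(359,446)))
print("bin rim corners",[np.round(plane(T,*ct(*p),.1),3) for p in((254,141),(361,140),(371,243),(254,243))])
print("binrim LR two", two(T,(183,207),S,(0,0))[0])
A=two(T,ct(417,163),S,cs(78,170));B=two(T,ct(755,189),S,cs(432,546));print("bed",A,B)
print([plane(T,*ct(*p),.012) for p in((417,163),(755,189),(762,52))],plane(S,*cs(78,166),.012),plane(S,*cs(432,540),.012),plane(S,*cs(622,425),.012))
print("lens foot two",two(T,(274,167),S,(301,150)))
print("plunger top",two(T,ct(726,58),S,cs(559,340)))
print("post base S",plane(S,*cs(318,70),0.0))
```

```text
b [306.75  199.625] [12 11  5  4 16] [305.40740741 237.92592593] [12  8  6  5 27] (array([0.57428984, 0.04720992, 0.03929011]), np.float64(0.0002338765894010141))
a [333.17391304 195.        ] [12 11  5  5 23] [330.91428571 252.2       ] [12  8  7  6 35] (array([ 0.58768915, -0.03742905,  0.0431133 ]), np.float64(0.0009981157202950577))
knobtop (array([ 0.47090081, -0.13414017,  0.07531111]), np.float64(0.001173124130450399))
bin rim corners [array([0.556, 0.433, 0.1  ]), array([0.555, 0.303, 0.1  ]), array([0.429, 0.292, 0.1  ]), array([0.432, 0.434, 0.1  ])]
binrim LR two [0.30265225 0.34203397 0.73389885]
bed (array([0.53291126, 0.24060891, 0.00574131]), np.float64(0.004318385751706451)) (array([ 0.4884891 , -0.19522879,  0.00981569]), np.float64(0.0019243537057046522))
[array([0.53080518, 0.24148092, 0.012     ]), array([ 0.48913752, -0.19540443,  0.012     ]), array([ 0.66790133, -0.21066334,  0.012     ])] [0.53371836 0.23793352 0.012     ] [ 0.48993962 -0.1922313   0.012     ] [ 0.66244294 -0.21439655  0.012     ]
lens foot two (array([0.64425935, 0.14910425, 0.25147507]), np.float64(0.004663526710386601))
plunger top (array([ 0.65393088, -0.15413293,  0.05818225]), np.float64(5.174105641260803e-05))
post base S [0.76788828 0.20221397 0.        ]
```

```bash
cat >> h.py <<'E'
from scipy.spatial.transform import Rotation as R
def goto(p,yaw=None):
    s=robot.get_state();r=R.from_quat(s["orientation"])
    out=r.inv().apply(np.array(p)-s["tcp_pos"])
    y=r.as_matrix()[:,1];h=np.arctan2(y[1],y[0])
    print("delta tool",np.round(out,4),"tooly heading deg",np.degrees(h).round(2),"z axis",r.as_matrix()[:,2].round(3))
    if yaw is not None:
        w=R.from_matrix(np.c_[[np.sin(yaw),-np.cos(yaw),0],[np.cos(yaw),np.sin(yaw),0],[0,0,1]]) # placeholder basis
        M=np.c_[np.cross([np.cos(yaw),np.sin(yaw),0],[0,0,-1]),[np.cos(yaw),np.sin(yaw),0],[0,0,-1]]
        print("rotvec",(r.inv()*R.from_matrix(M)).as_rotvec().round(4)," delta after rot",np.round(M.T@(np.array(p)-s["tcp_pos"]),4))
E
sed -i '/placeholder/d' h.py
python3 - <<'E'
from h import *
T,S=[robot.grab_frame(n) for n in("top","side")]
ct=lambda x,y:(x/2.5+80-.3,y/2.5+150-.3); cs=lambda x,y:(x/3.7+230-.36,y/3.7+170-.36)
print(plane(T,*ct(633,116),.03),plane(S,*cs(371,322),.028),two(T,ct(633,116),S,cs(371,322)))
print(plane(T,*ct(567,126),.028),plane(S,*cs(280,267),.026),two(T,ct(567,126),S,cs(280,267)))
goto((.50,.03,.20),np.radians(84.5))
E
```

```text
[ 0.58511115 -0.03765549  0.03      ] [ 0.58482749 -0.03883726  0.028     ] (array([ 0.5855264 , -0.03811037,  0.02677715]), np.float64(0.00024592214517924556))
[0.57391341 0.04729988 0.028     ] [0.57269722 0.04517165 0.026     ] (array([0.57443272, 0.04695292, 0.02318196]), np.float64(0.00019641536716652691))
delta tool [-0.4345 -0.3505  0.0312] tooly heading deg 63.6 z axis [-0.    -0.001 -1.   ]
rotvec [-7.000e-04 -2.000e-04 -3.648e-01]  delta after rot [-0.2809 -0.4825  0.031 ]
```

Careful with the scale: shifts go in shares of 0.4 m and turns go in shares of 4 rad. That gives: -0.04 m / 0.4 = -0.1, -0.023 m / 0.4 = -0.0575, -0.1216 rad / 4 = -0.0304.

```bash
python3 -m crank '[{"r": [0,0,-0.0304],"jaw": 0.6},{"r": [0,0,-0.0304],"jaw": 0.6},{"r": [0,0,-0.0304],"jaw": 0.6},{"trans": [-0.0575,-0.1,0],"jaw": 0.6},{"trans": [-0.0575,-0.1,0],"jaw": 0.6}]'
python3 -m crank '[{"trans": [-0.0575,-0.1,0],"jaw": 0.6},{"trans": [-0.0575,-0.1,0],"jaw": 0.6},{"trans": [-0.0575,-0.1,0],"jaw": 0.6},{"trans": [-0.0575,-0.1,0],"jaw": 0.6},{"trans": [-0.0575,-0.1,0],"jaw": 0.6}]'
python3 -m crank '[{"trans": [-0.0575,-0.1,0],"jaw": 0.6},{"trans": [-0.0575,-0.1,0],"jaw": 0.6},{"trans": [-0.0575,-0.1,0],"jaw": 0.6},{"trans": [-0.0575,-0.1,0],"jaw": 0.6},{"trans": [-0.0575,-0.1,0],"jaw": 0.6}]'
python3 -c "
from h import *
goto((.585,-.038,.10),np.radians(84.5))"
```

```text
time: 0.8
tcp_pos: [0.3049, 0.4531, 0.231]
orientation: [0.047, 0.999, 0.0, 0.0]
wrist_force: [0.5, -0.3, -0.4]
gripper_width: 0.603
gripper_force: 0.0
time: 1.3
tcp_pos: [0.4007, 0.2416, 0.2315]
orientation: [0.048, 0.999, 0.0, 0.0]
wrist_force: [1.2, -0.1, -0.7]
gripper_width: 0.604
gripper_force: 0.0
time: 1.8
tcp_pos: [0.496, 0.0313, 0.2315]
orientation: [0.048, 0.999, 0.0, 0.0]
wrist_force: [0.4, 0.6, -0.1]
gripper_width: 0.598
gripper_force: 0.0
delta tool [-0.0952 -0.0604  0.1315] tooly heading deg 84.49 z axis [ 0.  0. -1.]
rotvec [ 0.0001  0.0005 -0.0002]  delta after rot [-0.0952 -0.0604  0.1315]
```

Converted, 0.035 m / 0.4 = 0.0875, -0.032 m / 0.4 = -0.08.

```bash
python3 -m crank '[{"trans": [-0.08,-0.05,0.05],"jaw": 0.6},{"trans": [-0.08,-0.05,0.075],"jaw": 0.6},{"trans": [-0.0775,-0.05,0.075],"jaw": 0.6},{"trans": [0,0,0.0875],"jaw": 0.6},{"trans": [0,0,0.04],"jaw": 0.6}]'
python3 -m crank '[{"jaw": 0.6},{"jaw": 0.6}]'
python3 -c "
from h import *
goto((.585,-.038,.016),np.radians(84.5))
f=[robot.grab_frame(n)['color'][y:y+130,x:x+130] for n,x,y in(('top',265,140),('side',250,170))]
cv2.imwrite('pics/g1.png',cv2.resize(np.hstack(f),None,fx=3,fy=3)[:,:,::-1])"
```

```text
time: 2.3
tcp_pos: [0.5833, -0.0365, 0.097]
orientation: [0.049, 0.999, 0.0, -0.002]
wrist_force: [-0.0, 1.1, -0.3]
gripper_width: 0.601
gripper_force: 0.0
time: 2.5
tcp_pos: [0.5844, -0.0357, 0.1005]
orientation: [0.048, 0.999, -0.0, -0.0]
wrist_force: [-0.4, 0.2, 0.9]
gripper_width: 0.606
gripper_force: 0.0
delta tool [-0.0009 -0.0023  0.0845] tooly heading deg 84.5 z axis [-0. -0. -1.]
rotvec [-0.0001 -0.0003  0.    ]  delta after rot [-0.0009 -0.0023  0.0845]
```

View pics/g1.png

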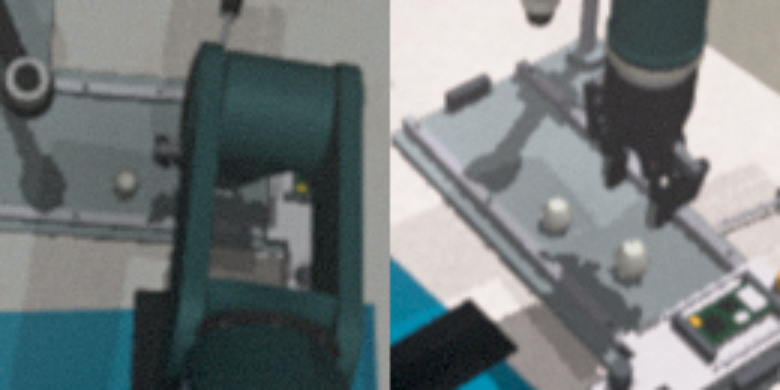

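The gripper hangs above paper_a (side half of the composite, at about (632,260)), and both papers are undisturbed. I'll descend and grip.

Converted, 0.03 m / 0.4 = 0.075, -0.002 m / 0.4 = -0.005.

```bash
python3 -m crank '[{"trans": [-0.0025,-0.005,0.075],"jaw": 0.6},{"trans": [0,0,0.075],"jaw": 0.6},{"trans": [0,0,0.0375],"jaw": 0.6},{"trans": [0,0,0.0238],"jaw": 0.6},{"jaw": 0.6}]'
python3 -m crank '[{"jaw": 0.1},{"jaw": 0.1},{"jaw": 0.1},{"jaw": 0.1},{"jaw": 0.1}]'
```

```text
time: 3.1
tcp_pos: [0.5852, -0.0377, 0.0159]
orientation: [0.048, 0.999, -0.0, -0.0]
wrist_force: [-0.5, 0.0, -0.0]
gripper_width: 0.599
gripper_force: 0.0
time: 3.6
tcp_pos: [0.5863, -0.0379, 0.0175]
orientation: [0.048, 0.999, -0.0, 0.001]
wrist_force: [-1.4, 1.5, 6.3]
gripper_width: 0.361
gripper_force: 59.5
```

Converted, -0.045 m / 0.4 = -0.1125, 0.025 m / 0.4 = 0.0625.

```bash
python3 -m crank '[{"trans": [0,0,-0.05],"jaw": 0.1},{"trans": [0,0,-0.1],"jaw": 0.1},{"trans": [0,0,-0.1125],"jaw": 0.1},{"trans": [0.0625,0,-0.1],"jaw": 0.1},{"trans": [0.1125,0,0],"jaw": 0.1}]'
python3 -m crank '[{"trans": [0.1125,0.025,0],"jaw": 0.1},{"trans": [0.04,0.1,0],"jaw": 0.1},{"trans": [0,0.1125,0],"jaw": 0.1},{"trans": [0,0.1125,0],"jaw": 0.1},{"trans": [0,0.1125,0],"jaw": 0.1}]'
python3 -m crank '[{"trans": [0,0.1125,0],"jaw": 0.1},{"trans": [0,0.1125,0],"jaw": 0.1},{"trans": [0,0.1125,0],"jaw": 0.1},{"trans": [0,0.1125,0],"jaw": 0.1},{"trans": [0,0.07,0],"jaw": 0.1}]'
python3 -m crank '[{"trans": [0,0,0.05],"jaw": 0.1},{"trans": [0,0,0.05],"jaw": 0.1},{"jaw": 0.1}]'
python3 -c "
from h import *
goto((.493,.366,.12),np.radians(84.5))
f=[robot.grab_frame(n)['color'][y:y+130,x:x+130] for n,x,y in(('top',150,150),('side',150,110))]
cv2.imwrite('pics/g2.png',cv2.resize(np.hstack(f),None,fx=3,fy=3)[:,:,::-1])"
```

```text
time: 4.1
tcp_pos: [0.5227, -0.0325, 0.1674]
orientation: [0.048, 0.999, -0.001, 0.008]
wrist_force: [-0.6, -0.4, -0.3]
gripper_width: 0.363
gripper_force: 59.6
time: 4.6
tcp_pos: [0.4728, 0.1606, 0.162]
orientation: [0.048, 0.999, 0.0, 0.001]
wrist_force: [0.8, -0.6, 0.2]
gripper_width: 0.368
gripper_force: 59.6
time: 5.1
tcp_pos: [0.4928, 0.3695, 0.1618]
orientation: [0.047, 0.999, 0.001, 0.001]
wrist_force: [0.8, -0.7, 0.3]
gripper_width: 0.366
gripper_force: 59.6
time: 5.4
tcp_pos: [0.4906, 0.3653, 0.1189]
orientation: [0.048, 0.999, -0.001, -0.002]
wrist_force: [-0.0, -0.8, 0.6]
gripper_width: 0.363
gripper_force: 59.6
delta tool [-0.0024  0.0009 -0.0011] tooly heading deg 84.54 z axis [-0.004 -0.002 -1.   ]
rotvec [-0.0026 -0.0033  0.0007]  delta after rot [-0.0024  0.0009 -0.0011]
```

View pics/g2.png

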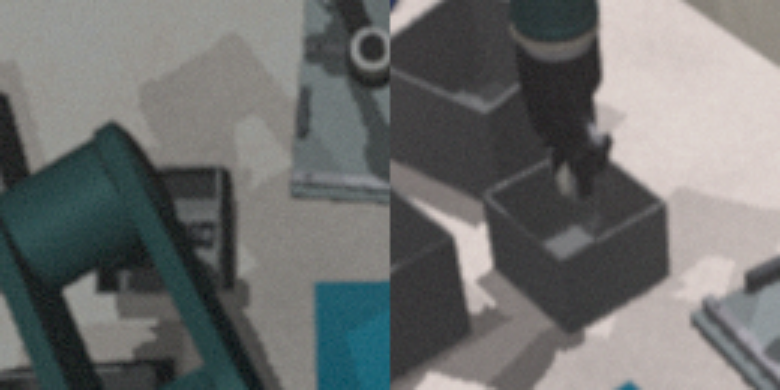

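The gripper holds paper_a centred over the small bin. I'll release it there and go back for paper_b.

Converted, 0.02 m / 0.4 = 0.05.

```bash
python3 -m crank '[{"trans": [0,0,0.05],"jaw": 0.1},{"jaw": 0.7},{"jaw": 0.7},{"jaw": 0.7}]'
python3 -m crank '[{"trans": [0,0,-0.0875],"jaw": 0.6},{"trans": [0,0,-0.0875],"jaw": 0.6},{"trans": [0,-0.1125,0],"jaw": 0.6},{"trans": [0,-0.1125,0],"jaw": 0.6},{"trans": [0,-0.1125,0],"jaw": 0.6}]'
python3 -m crank '[{"trans": [0,-0.1125,0],"jaw": 0.6},{"trans": [0,-0.1125,0],"jaw": 0.6},{"trans": [0,-0.1125,0],"jaw": 0.6},{"trans": [-0.05,-0.1,0],"jaw": 0.6},{"trans": [-0.1125,0,0],"jaw": 0.6}]'
python3 -m crank '[{"trans": [-0.1125,0,0.05],"jaw": 0.6},{"trans": [0,0,0.075],"jaw": 0.6},{"jaw": 0.6},{"jaw": 0.6}]'
python3 - <<'E'
from h import *
S=robot.grab_frame("side")
im=S["color"].astype(int);c=np.round(proj(S,[.574,.047,.03])).astype(int);x,y=c
sub=im[y-14:y+15,x-14:x+15].min(2);m=(sub>np.median(sub)+22).astype(np.uint8)
k,l,st,ce=cv2.connectedComponentsWithStats(m);print("expected",c,[(ce[i]+c-14,st[i][4]) for i in range(1,k) if st[i][4]>8])
goto((.574,.047,.0145),np.radians(84.5))
E
```

```text
time: 5.9
tcp_pos: [0.4932, 0.3663, 0.1022]
orientation: [0.048, 0.999, 0.0, 0.001]
wrist_force: [0.4, -0.0, -0.2]
gripper_width: 0.702
gripper_force: 0.0
time: 6.4
tcp_pos: [0.4799, 0.2307, 0.1724]
orientation: [0.047, 0.999, 0.0, 0.001]
wrist_force: [0.3, -0.5, -0.1]
gripper_width: 0.597
gripper_force: 0.0
time: 6.9
tcp_pos: [0.524, 0.047, 0.1716]
orientation: [0.05, 0.999, -0.001, -0.002]
wrist_force: [0.8, 0.9, -0.1]
gripper_width: 0.596
gripper_force: 0.0
time: 7.3
tcp_pos: [0.5712, 0.0469, 0.1211]
orientation: [0.048, 0.999, -0.0, -0.001]
wrist_force: [0.3, -0.1, -0.3]
gripper_width: 0.601
gripper_force: 0.0
expected [305 240] [(array([297.54901961, 229.76470588]), np.int32(51)), (array([305.5, 238. ]), np.int32(28))]
delta tool [-0.0022  0.0002  0.1074] tooly heading deg 84.51 z axis [ 0. -0. -1.]
rotvec [-0.0001  0.      0.0002]  delta after rot [-0.0022  0.0002  0.1074]
```

Converted, 0.035 m / 0.4 = 0.0875, 0.02 m / 0.4 = 0.05.

```bash
python3 -m crank '[{"trans": [-0.005,0,0.0875],"jaw": 0.6},{"trans": [0,0,0.0875],"jaw": 0.6},{"trans": [0,0,0.05],"jaw": 0.6},{"trans": [0,0,0.04],"jaw": 0.6},{"jaw": 0.6}]'
python3 -m crank '[{"jaw": 0.1},{"jaw": 0.1},{"jaw": 0.1},{"jaw": 0.1},{"jaw": 0.1}]'
```

```text
time: 7.85
tcp_pos: [0.573, 0.047, 0.0147]
orientation: [0.048, 0.999, -0.0, -0.001]
wrist_force: [0.2, -0.2, -0.0]
gripper_width: 0.597
gripper_force: 0.0
time: 8.35
tcp_pos: [0.5753, 0.0468, 0.017]
orientation: [0.048, 0.999, 0.0, 0.001]
wrist_force: [-2.8, 1.4, 7.3]
gripper_width: 0.318
gripper_force: 59.0
```

Converted, -0.045 m / 0.4 = -0.1125, -0.04 m / 0.4 = -0.1.

```bash
python3 -m crank '[{"trans": [0,0,-0.05],"jaw": 0.1},{"trans": [0,0,-0.1],"jaw": 0.1},{"trans": [0,0,-0.1125],"jaw": 0.1},{"trans": [0.0375,0,-0.1],"jaw": 0.1},{"trans": [0.1125,0,0],"jaw": 0.1}]'
python3 -m crank '[{"trans": [0.1125,0,0],"jaw": 0.1},{"trans": [0.015,0.11,0],"jaw": 0.1},{"trans": [0,0.1125,0],"jaw": 0.1},{"trans": [0,0.1125,0],"jaw": 0.1},{"trans": [0,0.1125,0],"jaw": 0.1}]'
python3 -m crank '[{"trans": [0,0.1125,0],"jaw": 0.1},{"trans": [0,0.1125,0],"jaw": 0.1},{"trans": [0,0.1025,0],"jaw": 0.1},{"trans": [0,0,0.075],"jaw": 0.1},{"trans": [0,0,0.075],"jaw": 0.1}]'
python3 -m crank '[{"jaw": 0.1},{"jaw": 0.1}]'
python3 -m crank '[{"jaw": 0.7},{"jaw": 0.7},{"jaw": 0.7}]'
python3 -m crank '[{"trans": [0,0,-0.1125],"jaw": 0.6},{"trans": [0,0,-0.1125],"jaw": 0.6},{"trans": [0.05,-0.1,0],"jaw": 0.6},{"trans": [0.05,-0.1,0],"jaw": 0.6},{"trans": [0.05,-0.1,0],"jaw": 0.6}]'
python3 -m crank '[{"trans": [0,-0.1125,0],"jaw": 0.6},{"trans": [0,-0.1125,0],"jaw": 0.6},{"trans": [0,-0.1125,0],"jaw": 0.6},{"jaw": 0.6},{"jaw": 0.6}]'
python3 -c "
from h import *
goto((.471,-.135,.12),np.radians(84.5))
f=[cv2.resize(robot.grab_frame(n)['color'][y:y+h,x:x+w],(400,400)) for n,x,y,w,h in(('top',170,190,80,80),('side',170,140,240,240))]
cv2.imwrite('pics/g3.png',np.hstack(f)[:,:,::-1])"
```

```text
time: 8.85
tcp_pos: [0.5233, 0.0519, 0.1673]
orientation: [0.048, 0.999, 0.0, 0.009]
wrist_force: [0.1, 0.4, -0.4]
gripper_width: 0.322
gripper_force: 59.4
time: 9.35
tcp_pos: [0.4812, 0.2373, 0.1615]
orientation: [0.048, 0.999, 0.0, 0.001]
wrist_force: [1.3, -0.2, -0.6]
gripper_width: 0.314
gripper_force: 59.4
time: 9.85
tcp_pos: [0.4948, 0.3685, 0.1015]
orientation: [0.047, 0.999, 0.002, 0.002]
wrist_force: [-0.4, -0.8, -0.6]
gripper_width: 0.323
gripper_force: 59.4
time: 10.05
tcp_pos: [0.4933, 0.3658, 0.1006]
orientation: [0.048, 0.999, -0.0, -0.0]
wrist_force: [0.2, 0.1, -0.5]
gripper_width: 0.316
gripper_force: 59.4
time: 10.35
tcp_pos: [0.4943, 0.3661, 0.1013]
orientation: [0.048, 0.999, 0.001, 0.001]
wrist_force: [0.4, 0.6, -1.3]
gripper_width: 0.701
gripper_force: 0.0
time: 10.85
tcp_pos: [0.4218, 0.2512, 0.1908]
orientation: [0.048, 0.999, 0.0, 0.001]
wrist_force: [0.4, -0.9, 0.0]
gripper_width: 0.601
gripper_force: 0.0
time: 11.35
tcp_pos: [0.4096, 0.117, 0.1905]
orientation: [0.05, 0.999, 0.0, 0.001]
wrist_force: [-0.2, 0.2, 0.3]
gripper_width: 0.596
gripper_force: 0.0
delta tool [-0.086  -0.2447  0.0704] tooly heading deg 84.31 z axis [ 0.001  0.    -1.   ]
rotvec [ 0.0006  0.0013 -0.0034]  delta after rot [-0.0852 -0.245   0.0705]
```

View pics/g3.png

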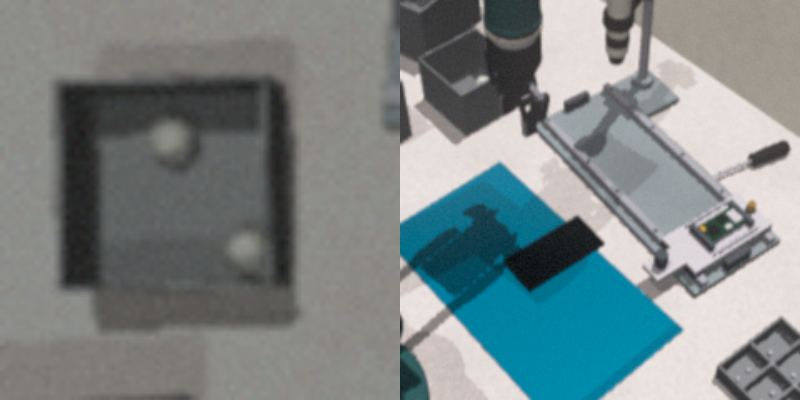

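Both balls lie in the bin, at (172,140) and (246,248) in the left crop, and the rails are clear. Next is the knob, at (661,257) in the right crop.

Converted, -0.045 m / 0.4 = -0.1125, -0.042 m / 0.4 = -0.105.

```bash
python3 -m crank '[{"trans": [-0.0375,-0.1125,0],"jaw": 0.6},{"trans": [-0.0375,-0.1125,0],"jaw": 0.6},{"trans": [-0.0375,-0.1125,0.025],"jaw": 0.6},{"trans": [-0.0375,-0.1125,0.05],"jaw": 0.6},{"trans": [-0.0375,-0.105,0.05],"jaw": 0.6}]'
python3 -m crank '[{"trans": [-0.0275,-0.06,0.05],"jaw": 0.6},{"jaw": 0.6},{"jaw": 0.6}]'
python3 - <<'E'
from h import *
goto((.471,-.136,.046),np.radians(84.5))
S=robot.grab_frame("side");x,y=np.round(proj(S,[.471,-.136,.057])).astype(int)
g=cv2.cvtColor(S["color"],cv2.COLOR_RGB2GRAY);cv2.imwrite("pics/g4.png",cv2.resize(S["color"][y-50:y+50,x-65:x+65],None,fx=5,fy=5)[:,:,::-1]);print(x,y)
E
```

```text
time: 11.95
tcp_pos: [0.4641, -0.1098, 0.1403]
orientation: [0.047, 0.999, -0.0, 0.001]
wrist_force: [1.3, 0.6, -0.2]
gripper_width: 0.599
gripper_force: 0.0
time: 12.25
tcp_pos: [0.4712, -0.133, 0.1198]
orientation: [0.048, 0.999, 0.001, -0.001]
wrist_force: [-0.3, 0.6, 0.2]
gripper_width: 0.6
gripper_force: 0.0
delta tool [-0.0002 -0.0031  0.0738] tooly heading deg 84.53 z axis [-0.002  0.001 -1.   ]
rotvec [ 0.0009 -0.0016  0.0004]  delta after rot [-0.0001 -0.003   0.0738]
326 295
```

View pics/g4.png

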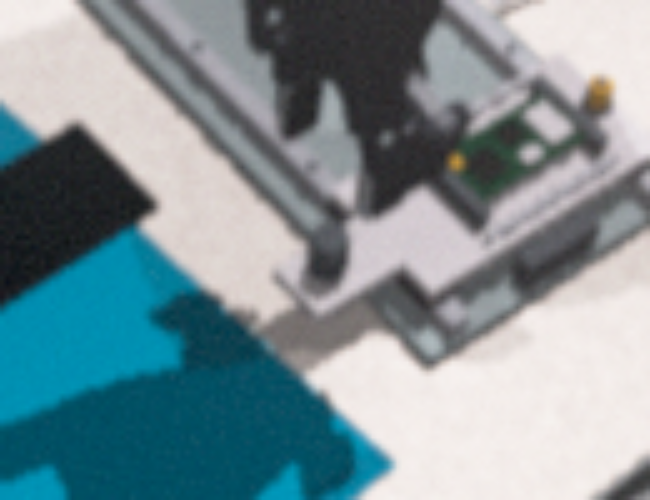

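The knob sits at crop (325,255), within a pixel of the predicted centre, so I'll descend and grip it.

Converted, 0.03 m / 0.4 = 0.075, 0.025 m / 0.4 = 0.0625.

```bash
python3 -m crank '[{"trans": [0,-0.0075,0.075],"jaw": 0.6},{"trans": [0,0,0.0625],"jaw": 0.6},{"trans": [0,0,0.0313],"jaw": 0.6},{"trans": [0,0,0.015],"jaw": 0.6},{"jaw": 0.6}]'
python3 -m crank '[{"jaw": 0},{"jaw": 0},{"jaw": 0},{"jaw": 0},{"jaw": 0}]'
python3 - <<'E'
from h import *
s=robot.get_state();print(s["tcp_pos"],s["wrist_force"],s["torque"])
T,S=[robot.grab_frame(n) for n in("top","side")]
for f in(T,S):
  h=cv2.cvtColor(f["color"],cv2.COLOR_RGB2HSV);x,y=np.round(proj(f,[.654,-.154,.062])).astype(int)
  m=cv2.inRange(h[y-8:y+9,x-8:x+9],(12,90,70),(32,255,255));print(x,y,[(c+[x-8,y-8]).round(1) for c in cv2.connectedComponentsWithStats(m)[3][1:]],m.sum()/255)
E
```

```text
time: 12.8
tcp_pos: [0.4706, -0.1356, 0.047]
orientation: [0.047, 0.999, 0.0, -0.0]
wrist_force: [0.2, -0.9, 0.1]
gripper_width: 0.599
gripper_force: 0.0
time: 13.3
tcp_pos: [0.4715, -0.136, 0.0481]
orientation: [0.049, 0.999, 0.001, 0.001]
wrist_force: [1.9, 7.3, 6.7]
gripper_width: 0.207
gripper_force: 58.3
[ 0.47151573 -0.1359608   0.04814949] [1.87570795 7.33855016 6.71793652] [ 1.15889285 -0.24851292 -0.01042141]
370 173 [array([369.8, 173.4])] 8.0
381 261 [array([380.7, 263.8])] 19.0
```

Converted, -0.0015 m / 0.4 = -0.0038.

```bash
python3 -m crank '[{"trans": [0,0,-0.0038],"jaw": 0},{"jaw": 0},{"jaw": 0}]'
python3 -m crank '[{"trans": [0,0.0125,0],"jaw": 0},{"trans": [0,0.025,0],"jaw": 0},{"trans": [0,0.0375,0],"jaw": 0},{"trans": [0,0.0375,0],"jaw": 0},{"trans": [0,0.0375,0],"jaw": 0}]'
python3 -m crank '[{"trans": [0,0.0375,0],"jaw": 0},{"trans": [0,0.0375,0],"jaw": 0},{"trans": [0,0.025,0],"jaw": 0},{"jaw": 0},{"jaw": 0}]'
```

```text
time: 13.7
tcp_pos: [0.4715, -0.1359, 0.0483]
orientation: [0.049, 0.999, 0.001, 0.001]
wrist_force: [5.2, 5.6, -11.1]
gripper_width: 0.211
gripper_force: 60.6
time: 14.2
tcp_pos: [0.4772, -0.0786, 0.0483]
orientation: [0.048, 0.999, -0.001, 0.001]
wrist_force: [1.9, -10.9, -13.9]
gripper_width: 0.212
gripper_force: 60.6
time: 14.7
tcp_pos: [0.4813, -0.0369, 0.0484]
orientation: [0.048, 0.999, 0.0, 0.001]
wrist_force: [5.4, 4.3, -14.3]
gripper_width: 0.21
gripper_force: 60.6
```

Converted, 0.015 m / 0.4 = 0.0375, 0.001 m / 0.4 = 0.0025.

```bash
python3 -m crank '[{"trans": [-0.001,0.0125,0.0025],"jaw": 0},{"trans": [0,0.0375,0],"jaw": 0},{"trans": [0,0.0375,0],"jaw": 0},{"trans": [0,0.0375,0],"jaw": 0},{"trans": [0,0.0375,0],"jaw": 0}]'
python3 -m crank '[{"trans": [0,0.0375,0],"jaw": 0},{"trans": [0,0.0375,0],"jaw": 0},{"trans": [0,0.0375,0],"jaw": 0},{"trans": [0,0.0375,0],"jaw": 0},{"trans": [0,0.0375,0],"jaw": 0}]'
python3 -m crank '[{"trans": [0,0.0375,0],"jaw": 0},{"trans": [0,0.0375,0],"jaw": 0},{"trans": [0,0.025,0],"jaw": 0},{"jaw": 0},{"jaw": 0}]'
python3 -c "
from h import *
s=robot.get_state();k=np.array([.4715,-.1359]);print(s['tcp_pos'],s['wrist_force'],np.linalg.norm(s['tcp_pos'][:2]-k))"
```

```text
time: 15.2
tcp_pos: [0.4875, 0.0259, 0.0482]
orientation: [0.048, 0.999, -0.001, 0.001]
wrist_force: [0.3, -9.5, -0.6]
gripper_width: 0.21
gripper_force: 62.0
time: 15.7
tcp_pos: [0.4949, 0.1006, 0.0482]
orientation: [0.048, 0.999, -0.001, 0.001]
wrist_force: [2.2, -9.7, -0.5]
gripper_width: 0.211
gripper_force: 62.0
time: 16.2
tcp_pos: [0.4991, 0.1424, 0.0482]
orientation: [0.048, 0.999, 0.001, 0.001]
wrist_force: [2.4, 5.0, 1.6]
gripper_width: 0.207
gripper_force: 62.3
[0.49907064 0.14237679 0.04822534] [2.3844316  4.978711   1.55984019] 0.27963925101424125
```

Converted, 0.002 m / 0.4 = 0.005.

```bash
c(){ grep -E 'tcp_pos|wrist' | tr '\n' ' '; echo; }
python3 -m crank '[{"trans": [0,0.005,0],"jaw": 0},{"trans": [0,0.005,0],"jaw": 0},{"trans": [0,0.005,0],"jaw": 0},{"trans": [0,0.005,0],"jaw": 0},{"trans": [0,0.005,0],"jaw": 0}]'|c
python3 -m crank '[{"trans": [0,0.0025,0],"jaw": 0},{"jaw": 0}]'|c
python3 -m crank '[{"trans": [0,0.0025,0],"jaw": 0},{"jaw": 0}]'|c
python3 -m crank '[{"trans": [0,0.0025,0],"jaw": 0},{"jaw": 0}]'|c
python3 -m crank '[{"trans": [0,0.0025,0],"jaw": 0},{"jaw": 0}]'|c
python3 -m crank '[{"trans": [0,0.0025,0],"jaw": 0},{"jaw": 0}]'|c
python3 -m crank '[{"trans": [0,0.0025,0],"jaw": 0},{"jaw": 0}]'|c
python3 -m crank '[{"trans": [0,0.0025,0],"jaw": 0},{"jaw": 0}]'|c
```

```text
tcp_pos: [0.4998, 0.1502, 0.0482] wrist_force: [2.8, -6.8, 6.0] 
tcp_pos: [0.5, 0.1517, 0.0482] wrist_force: [2.0, -1.8, 5.6] 
tcp_pos: [0.5, 0.1527, 0.0482] wrist_force: [2.2, -2.6, 6.0] 
tcp_pos: [0.5002, 0.1536, 0.0482] wrist_force: [2.6, -2.8, 5.5] 
tcp_pos: [0.5003, 0.1546, 0.0482] wrist_force: [3.7, -3.7, 5.5] 
tcp_pos: [0.5004, 0.1556, 0.0482] wrist_force: [3.3, -2.8, 4.7] 
tcp_pos: [0.5005, 0.1567, 0.0482] wrist_force: [2.8, -2.4, 5.4] 
tcp_pos: [0.5006, 0.1579, 0.0482] wrist_force: [2.7, -1.4, 4.3]
```

Converted, 0.0005 m / 0.4 = 0.0013.

```bash
c(){ grep -E 'tcp_pos|wrist' | tr '\n' ' '; echo; }
for i in 1; do
python3 -m crank '[{"trans": [0,0.0013,0],"jaw": 0},{"jaw": 0}]'|c
python3 -m crank '[{"trans": [0,0.0013,0],"jaw": 0},{"jaw": 0}]'|c
python3 -m crank '[{"trans": [0,0.0013,0],"jaw": 0},{"jaw": 0}]'|c
python3 -m crank '[{"trans": [0,0.0013,0],"jaw": 0},{"jaw": 0}]'|c
done
```

```text
tcp_pos: [0.5006, 0.1584, 0.0482] wrist_force: [3.4, -1.9, 5.1] 
tcp_pos: [0.5007, 0.159, 0.0482] wrist_force: [1.8, -0.5, 5.1] 
tcp_pos: [0.5008, 0.1597, 0.0482] wrist_force: [2.6, 0.2, 4.5] 
tcp_pos: [0.5009, 0.1605, 0.0482] wrist_force: [2.1, 0.2, 5.0]
```

Converted, 0.0005 m / 0.4 = 0.0013.

```bash
c(){ grep -E 'tcp_pos|wrist' | tr '\n' ' '; echo; }
python3 -m crank '[{"trans": [0,0.0013,0],"jaw": 0},{"jaw": 0}]'|c
python3 -m crank '[{"trans": [0,0.0013,0],"jaw": 0},{"jaw": 0}]'|c
python3 -m crank '[{"trans": [0,0.0013,0],"jaw": 0},{"jaw": 0}]'|c
```

```text
tcp_pos: [0.5009, 0.1611, 0.0482] wrist_force: [2.1, 1.3, 5.0] 
tcp_pos: [0.501, 0.1616, 0.0482] wrist_force: [3.0, 0.7, 5.0] 
tcp_pos: [0.501, 0.1621, 0.0482] wrist_force: [2.1, 1.2, 6.3]
```

Converted, 0.0005 m / 0.4 = 0.0013.

```bash
c(){ grep -E 'tcp_pos|wrist' | tr '\n' ' '; echo; }
python3 -m crank '[{"trans": [0,0.0013,0],"jaw": 0},{"jaw": 0}]'|c
python3 -m crank '[{"trans": [0,0.0013,0],"jaw": 0},{"jaw": 0}]'|c
```

```text
tcp_pos: [0.501, 0.1625, 0.0482] wrist_force: [2.8, 1.2, 5.2] 
tcp_pos: [0.5011, 0.1627, 0.0482] wrist_force: [1.8, -1.0, 5.7]
```

Converted, 0.0003 m / 0.4 = 0.0008.

```bash
c(){ grep -E 'tcp_pos|wrist|gripper' | tr '\n' ' '; echo; }
python3 -m crank '[{"trans": [0,0.0008,0],"jaw": 0},{"jaw": 0}]'|c
python3 -m crank '[{"jaw": 0},{"jaw": 0}]'|c
python3 - <<'E'
from h import *
S=robot.grab_frame("side");T=robot.grab_frame("top");s=robot.get_state();P0=np.array([.654,-.154,.060])
k=np.array([.4715,-.1359])
h=cv2.cvtColor(S["color"],cv2.COLOR_RGB2HSV);p=proj(S,P0+[.0296,.2986,0]);x,y=np.round(p).astype(int)
m=cv2.inRange(h[y-9:y+10,x-9:x+10],(12,90,70),(32,255,255));print(p,[(c+[x-9,y-9]).round(1) for c in cv2.connectedComponentsWithStats(m)[3][1:]],m.sum()/255)
print("start side proj",proj(S,P0),"seen 380.7 263.8",np.linalg.norm(s['tcp_pos'][:2]-k),s['wrist_force'],s['time'])
a=cv2.resize(S["color"][130:250,220:340],(400,400));b=cv2.resize(T["color"][140:260,220:340],(400,400))
cv2.imwrite("pics/end.png",np.hstack([a,b])[:,:,::-1])
E
```

```text
tcp_pos: [0.5011, 0.1627, 0.0482] wrist_force: [2.2, -2.8, 6.4] gripper_width: 0.209 gripper_force: 62.8 
tcp_pos: [0.5011, 0.1627, 0.0482] wrist_force: [3.1, -2.2, 6.2] gripper_width: 0.211 gripper_force: 62.8 
[309.95128543 196.39062298] [array([310. , 198.7])] 13.0
start side proj [380.81171143 261.04483769] seen 380.7 263.8 0.3000881122716456 [ 2.53799487 -2.42841849  5.98611472] 20.4
```

View pics/end.png

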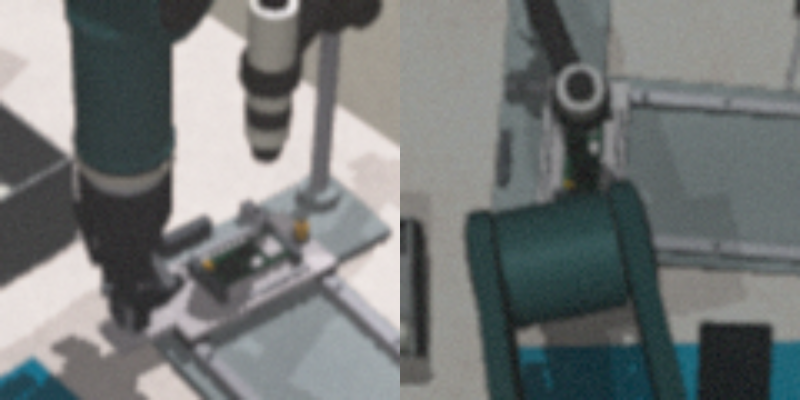

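The carriage now sits under the microscope, with the brass plunger at side-crop (302,228). It moved 0.300 m, and it stayed put when I commanded a further 0.3 mm while the push on the knob rose, so the ball is seated in the notch. The gripper still holds the knob at 63 N.

```bash
python3 -c "
from station import robot
print(robot.sign_off())"
```

```text
the job is handed in; nothing more can be done
None
```

Job handed in at about 20 s of robot time: both paper balls are in the small scrap bin, and the carriage is seated in the notch (0.300 m travel) with the knob still gripped; the phone, screwdriver and jar were not touched.

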